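Unblock a radio's sprung aerial and hold it at its length mark

TASK

The circuit board standing in the opened radio's card guide blocks the aerial: slide the board straight up out of its guide (the rail on its top edge makes a good grip) and stand it upright in the slot of the wooden board stand, never letting it fall over. Then grip the block on the aerial's end, pull the aerial out against its spring until the block's front face is level with the two upright pins of the steel length gauge, and finish still holding it there so that it can be measured. Leave the spray can, the tape roll and the screwdriver where they are.

Things in the scene. Friction and masses are not known exactly. Their poses are not given: they have to be found in the camera images.
- radio: Opened black radio case, fixed. Origin: on the bench under the front face of the retracted aerial's grip block. The aerial pulls out along -y; z is up. The case (190 along x, 150 along y, 60 high) lies at y = +55 to +205 mm; a steel sleeve (16 diameter, axis at x = 0, height 40) sticks out of it to y = +35. The card guide (guide) stands in front of the block.
- guide (a point): Floor of the radio's aluminium card guide, 8 above the bench, at the radio's x = 0, y = -14; axes as the radio's. Two U posts, tops 50 above the bench, slot 6.5 wide (y) along x; their inner faces are 88 apart, outer faces 113 apart; 14.5 deep along y. The board stands in it; the aerial pulls out between the posts.
- aerial: Telescoping aerial. Its end is a black block 24 wide (x), 30 long (y), 30 high, 25 to 55 above the bench. Origin: centre of the block's front face; block reaches to y = +30, thin rod behind; axes as the radio's. Slides only along the radio's -y, 0 to 100 mm; a spring draws it back (3 N in, 5.5 N at 50, 7 N at 80 mm). The board in its guide stops it after 10 mm. Pinch across the width from above.
- board: Green circuit board, upright: 100 wide (x), 4 thick (y), 90 high (z), about 90 g; white rail 84 long, 10 thick, 14 high along its top edge (76 to 90 above the lower edge). Origin: middle of its lower edge, 8 above the bench while in the guide (it must rise 42 to clear it). It starts in the guide, parallel to the radio's x; chips on its -y face.
- stand: Wooden board stand, fixed: base 140 (x) by 70 (y) by 10 high, two end posts to 55 above the bench that form one slot along x: 12 wide (y), 114 long (x), centred on the origin. Origin: centre of the underside, on the bench. A board in the slot has its lower edge 10 above the bench and, let go, may lean up to 0.2 rad. Either way round will do.
- gauge: Length gauge, fixed across the pull-out path: flat steel bar 116 (x) by 10 (y) by 6 high with upright pins (6 diameter, tops 50 above the bench) at x = -52 and +52, y = 0. Origin: centre of the underside; axes as the radio's. It stands 45 to 80 out from the retracted block's front face. Mark reached: block's front face at the gauge's y = 0; the block passes above the bar, between the pins.
- can: Red spray can, 52 diameter, 150 high, loose. Origin: centre of its underside. Not to be moved.
- tape: Black tape roll lying flat, 68 diameter, 19 high, loose. Origin: centre of its underside. Not to be moved.
- screwdriver: Screwdriver lying on the bench, 160 long, loose. Not to be moved.

How it is judged (in metres and radians):
On the way, in this order (a step that is already met when the one before it is completed fails the run):
1. the board is lifted clear of the radio's card guide in the fingers (height (world z) of board above 0.056 m and contact force between the fingers and board above 0.5 N), for 0.1 s.
2. the board stands in the slot of the board stand, let go (x of board in the frame of stand between -0.012 and 0.012 m and y of board in the frame of stand between -0.01 and 0.01 m and z of board in the frame of stand below 0.016 m and angle between board's own z axis and vertical below 0.35 rad and angle between the x axis of board and the x axis of stand, either way round below 0.2 rad and contact force between the fingers and board below 0.1 N and linear speed of board below 0.03 m/s), for 0.2 s.
3. the aerial is pulled out to the length gauge in the fingers (y of aerial in the frame of gauge between -0.005 and 0.005 m and contact force between the fingers and aerial above 2 N), for 0.2 s.
At the end, for the whole second after the job is handed in: Fingers hold the aerial still, block face within 5 mm of the gauge pins' plane; board at rest in the stand slot, let go (12 mm along, 10 mm across, lower edge under 16 mm high, lean < 0.35, turn < 0.2 rad); can, tape, screwdriver moved < 30 mm, can upright (< 0.3 rad) (all of step 2 and all of step 3 and linear speed of aerial below 0.01 m/s and contact force between aerial and board below 0.1 N and distance of each of can, tape, screwdriver from where it was at the start of the episode below 0.03 m and angle between can's own z axis and vertical below 0.3 rad); the arm keeps its last pose, push and grip.
It fails at once if the board falls over (angle between board's own z axis and vertical above 0.7 rad).
It fails at once if a bystander is knocked away (distance of any of can, tape, screwdriver from where it was at the start of the episode above 0.03 m or angle between can's own z axis and vertical above 0.5 rad).
It also fails if it takes over 54 s, if anything falls off the work surface, if the arm or the gripper's body presses on something with over 40 N, if the wrist force passes 120 N, or if a joint passes its speed limit or range.

ROBOT

A 6-joint arm with a two-finger parallel gripper is mounted at the origin on the work surface. World frame = base frame: x ahead of the robot, y to its left, z up, the work surface at z = 0. Lengths are in m, angles in degrees, forces in N, time in s.
With the tool pointing down it reaches from about 0.25 to 0.725 m from the base axis. Payload 9.7 kg.
Tool frame: the origin (TCP) lies between the finger pads; the fingertips stand 25 mm ahead of it and the grasp point (between the pads) lies 6 mm ahead of it; z points along the fingers, y is the line along which they close (so a half turn about z gives the same grasp; the last joint's range is limited). The gripper opens to 85 mm and grips with 20 to 120 N. Pads are 22 mm wide; open, the fingers measure 114 mm over their backs; the gripper's body (76 mm by 85 mm) begins 54 mm behind the grasp point. The pads swing forward as they close: fully open they stand 13 mm farther back than shut.
Start: joints at [75.802, 4.979, 10.078, 95.1, 0, 90], TCP at [0.135, 0.533, 0.256] pointing down, gripper open.
Joint ranges: [-179.16, 179.16], [-48.56, 103.87], [-65.8, 70.77], [-126.05, 130.52], [-82.76, 87.17], [-180, 180]. Speed limits (degrees/s): [127.2, 127.2, 147.25, 180, 180, 180].

INTERFACE

Orientations are given as [roll, pitch, yaw] about the fixed x, y, z axes, in that order (R = Rz(yaw) Ry(pitch) Rx(roll)).
In Python, from workcell import bot, imaging, ticket gives the robot as it stands (bot), with the cameras (imaging) and the job (ticket).
- The arm moves only by the shell command python3 drive.py 'ROWS' [FORCE]. ROWS is rows parted by semicolons, their numbers by spaces, 1 to 5 of them, each of 5 numbers: dx, dy, dz in m, then a turn about the tool's z in degrees, then the finger opening in m; each row is the pose to reach, as a shift and turn from the pose commanded when the command began, along the tool's axes at that moment; what a row does not reach only later rows make up. A row lasts 1/12 s, in which the tool goes at most 0.0417 m and 7.16 degrees, less where a joint would pass 70% of its speed; a pose out of reach is approached as far as the arm can. The fingers move at their own pace and stop on an object; FORCE is the grip in N (left out, the last holds). Time passes only in rows, so rows that do not move let the fingers close. It prints the time, the measured TCP pose, the force, the opening and the grip force at its end.
- bot.get_obs(): the state, without advancing time (a new reading comes with each control period).
- imaging.camera(name): name is "scene" or "side" or "wrist"; returns the picture (384x512x3 uint8, blue, green, red); there is no depth.
- imaging.camera_info(name): a dict with "mtx" (3x3 intrinsics, pixels), "extrinsics" (4x4, takes a point from camera to world coordinates). Camera axes: x right, y down, z forward; pixel columns grow to the right and rows downward; lengths in m; the calibration is good to about 2 mm. A picture is of the moment at which its call begins: read the wrist's pose just before it. camera_info takes no time and is no camera call; for the wrist camera it gives the pose at the moment of the call.
- ticket.job_done(): hands the job in; it is judged then, once.
The state is a dict: "time": time; "q": joint angles; "qd": joint speeds; "joint_efforts": joint torques, N m; "ee_pos": TCP position; "tcp_rot": TCP orientation; "wrist_force": force on the tool from outside, world axes, zero at the start; "torque": the same for the moment, N m; "opening": finger opening in m; "grasp_force": force on a finger pad.
Only numpy, scipy, OpenCV 4.12 (cv2) and the standard library are available. Lean on these libraries where they do the work, as an engineer would, in place of code of your own. Each camera call takes 0.05 s, during which the arm holds its last target. There are 200 camera calls.

## Working session

There is one attempt and no reset: what is moved stays moved. The work goes in short steps, Python scripts to look and compute and a shell command to move; the robot and the scene stay as the last step left them, time stands still between calls to the robot, and variables do not carry over. Pictures are saved under pics/ and viewed, at most 10 in all, crops included, and the job is handed in when it is done.

```bash
ls; mkdir -p pics; python3 - <<'E'
from workcell import bot, imaging, ticket
import cv2,numpy as np
o=bot.get_obs();print(o)
for n in ("scene","side","wrist"):
    cv2.imwrite(f"pics/{n}0.png",imaging.camera(n));i=imaging.camera_info(n);print(n,np.round(i["mtx"],1).tolist(),np.round(i["extrinsics"],3).tolist())
a=cv2.imread("pics/scene0.png");cv2.imwrite("pics/s.png",cv2.resize(a,(800,600)))
E
```

```text
drive.py
pics
workcell.py
{'time': 0.0, 'q': array([7.58028708e+01, 5.00980729e+00, 1.00338179e+01, 9.50989354e+01,
       1.37386721e-03, 8.99993051e+01]), 'qd': array([-0.0230018 , -0.07938282,  0.06220284, -0.01113182,  0.10150759,
        0.07069568]), 'joint_efforts': array([ 1.41149361e-03, -5.20387387e+01,  4.64808011e+01,  1.60074164e-02,
        2.07743383e-04,  8.63203269e-06]), 'ee_pos': array([0.13483786, 0.53301175, 0.25558975]), 'tcp_rot': array([-1.79925075e+02, -1.37477481e-03,  1.65803564e+02]), 'wrist_force': array([ 0.23347361, -0.17979176,  0.34456991]), 'torque': array([-0.01572354, -0.01618792, -0.03652239]), 'grasp_force': 0.0, 'opening': 0.08522587731523877}
scene [[443.0, 0.0, 254.6], [0.0, 443.0, 190.8], [0.0, 0.0, 1.0]] [[-0.348, 0.522, -0.778, 1.128], [0.937, 0.173, -0.303, 0.141], [-0.023, -0.835, -0.55, 0.463], [0.0, 0.0, 0.0, 1.0]]
side [[461.0, 0.0, 249.6], [0.0, 461.0, 196.3], [0.0, 0.0, 1.0]] [[-0.993, -0.094, 0.073, 0.469], [-0.118, 0.704, -0.7, 0.616], [0.015, -0.704, -0.71, 0.776], [0.0, 0.0, 0.0, 1.0]]
wrist [[346.0, 0.0, 251.8], [0.0, 346.0, 194.8], [0.0, 0.0, 1.0]] [[0.246, 0.936, 0.253, 0.071], [0.969, -0.237, -0.067, 0.55], [-0.003, 0.261, -0.965, 0.373], [0.0, 0.0, 0.0, 1.0]]
```

View pics/s.png

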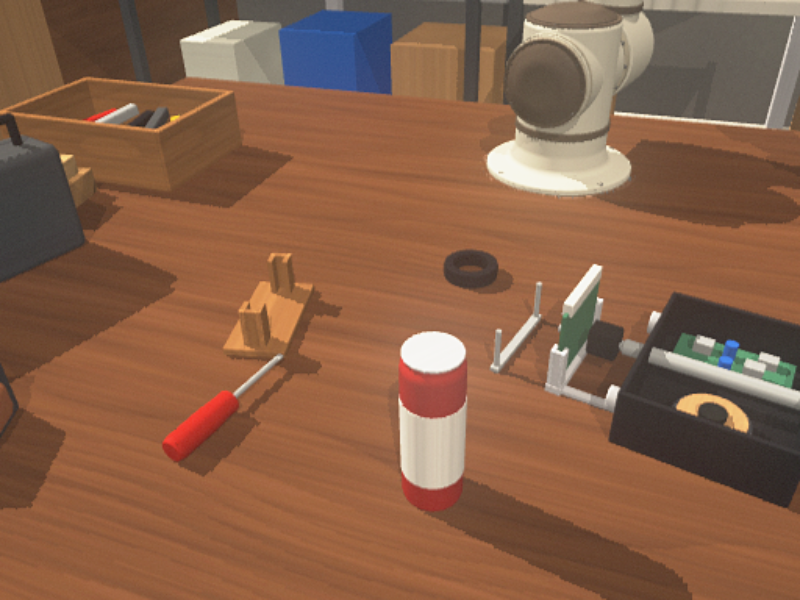

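View pics/wrist0.png

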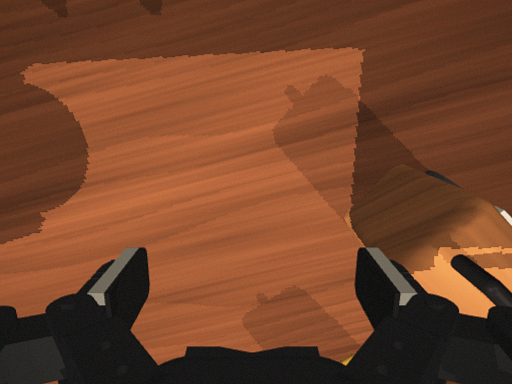

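View pics/side0.png

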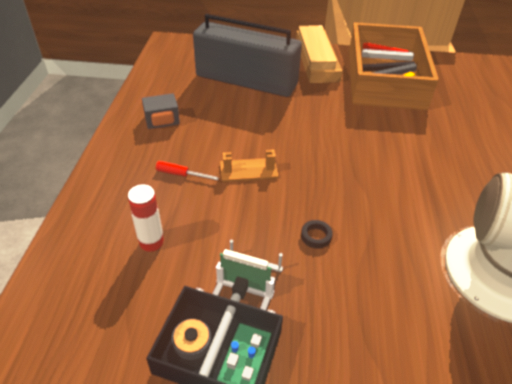

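Scene view: the stand is at (270,310)/800, with the screwdriver tip near its front right corner at (280,357). The can is at (432,420), the tape at (470,268), the gauge pins at (497,345) and (538,300), and the board rail runs (560,325) to (600,268). The wrist view shows only the empty bench. In the side view the radio is at (215,335) and the stand at (248,168). I'll enlarge the important parts.

```bash
python3 - <<'E'
import cv2,numpy as np
def crop(n,x,y,w,h,s):
    a=cv2.imread(f"pics/{n}0.png")[y:y+h,x:x+w];a=cv2.resize(a,None,fx=s,fy=s,interpolation=cv2.INTER_CUBIC)
    for v in range((x+9)//10*10,x+w,10):
        cv2.line(a,((v-x)*s,0),((v-x)*s,4 if v%50 else 14),(0,255,255),1); 
        if v%20==0: cv2.putText(a,str(v),((v-x)*s-8,24),0,.35,(0,255,255),1)
    for v in range((y+9)//10*10,y+h,10):
        cv2.line(a,(0,(v-y)*s),(4 if v%50 else 14,(v-y)*s),(0,255,255),1)
        if v%20==0: cv2.putText(a,str(v),(14,(v-y)*s+4),0,.35,(0,255,255),1)
    return a
A=crop("scene",300,160,100,100,6);B=crop("scene",130,155,33*2+4,100,6)[:,:200*2]
cv2.imwrite("pics/c1.png",np.hstack([A[:, :],B])[:, :1000][:600,:800] if 0 else np.hstack([crop("scene",305,165,80,96,5),crop("scene",135,155,75,96,5)]))
cv2.imwrite("pics/c2.png",np.hstack([crop("side",205,230,85,80,5),crop("side",210,140,74,80,5)]))
E
```

```text
(no output)
```

View pics/c1.png

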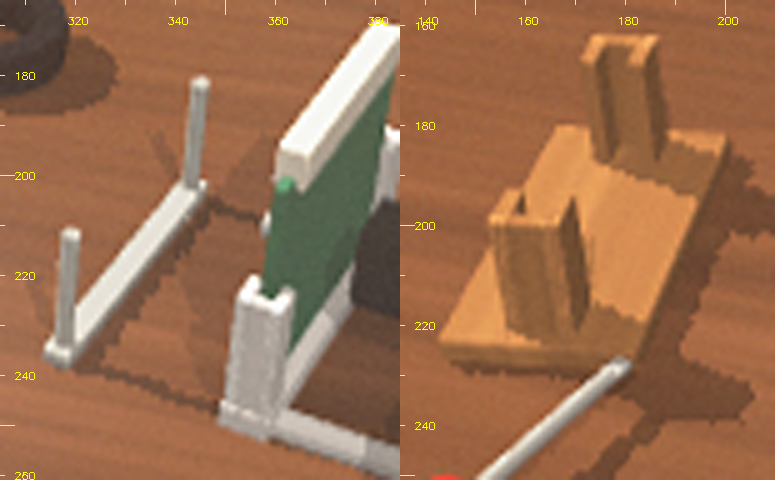

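View pics/c2.png

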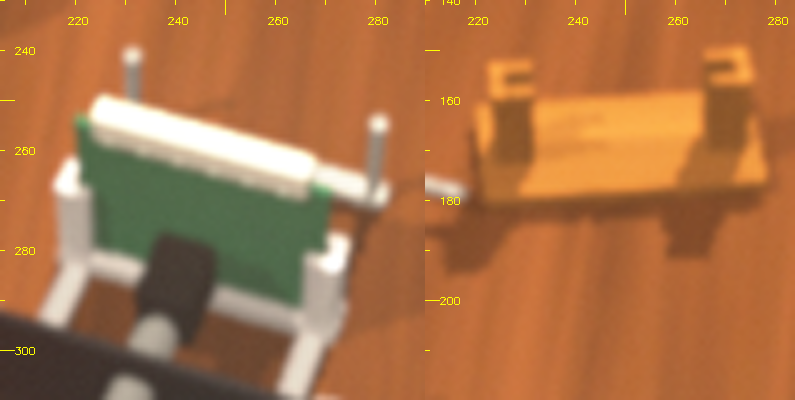

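The crops give pin tops, rail corners and stand base corners in both views. I'll fit the poses by reprojection.

```bash
cat > h.py <<'E'
from workcell import bot, imaging, ticket
import numpy as np
from scipy.optimize import least_squares
def proj(n,P,i=None):
    i=i or imaging.camera_info(n);E=np.linalg.inv(np.array(i["extrinsics"]));c=E[:3,:3]@np.asarray(P)+E[:3,3];p=np.array(i["mtx"])@c;return p[:2]/p[2]
def W(p,P):
    c,s=np.cos(p[2]),np.sin(p[2]);x,y,z=np.array(P)/1000.;return np.array([p[0]+c*x-s*y,p[1]+s*x+c*y,z])
def ray(n,u,v,z,i=None):
    i=i or imaging.camera_info(n);E=np.array(i["extrinsics"]);d=E[:3,:3]@np.linalg.inv(i["mtx"])@[u,v,1];o=E[:3,3];return o+d*(z-o[2])/d[2]
E
python3 - <<'E'
from h import *
def fit(F,x0):
    f=lambda p:np.concatenate([proj(n,W(p,P))-np.array(u) for n,P,u in F])
    r=least_squares(f,x0,loss="soft_l1",x_scale=[.1,.1,.1]);print(np.round(r.x[:2],4),np.degrees(r.x[2]).round(2));print(np.round(r.fun.reshape(-1,2),1).tolist());return r.x
print("stand")
S=fit([("scene",(70,-35,10),(143.2,222.4)),("scene",(70,35,10),(183,225)),("scene",(-70,35,10),(200.8,182.4)),("scene",(-70,-35,10),(166,180.4)),
("side",(70,-35,10),(220.2,160.8)),("side",(-70,35,10),(278.4,176)),("side",(70,35,10),(222,179.6))],[.5,-.2,0])
print("gauge")
G=fit([("scene",(52,0,50),(319,211)),("scene",(-52,0,50),(345.2,180.6)),("side",(52,0,50),(231.4,241)),("side",(-52,0,50),(280.8,254.4))],[.5,.15,0])
print("radio")
R=fit([("scene",(42,-19,98),(360.6,195)),("side",(42,-19,98),(225.6,249)),("side",(-42,-19,98),(268.4,260.6)),("scene",(50,-14,50),(358,223.2)),("side",(50,-14,50),(219,263.5)),("side",(-50,-14,50),(272,279))],[.5,.2,0])
c,s=np.cos(R[2]),np.sin(R[2]);d=G[:2]-R[:2];print("gauge in radio",c*d[0]+s*d[1],-s*d[0]+c*d[1])
print("can top",ray("side",142,193,.15),"tape",ray("side",317,234,.019),"can s",ray("scene",433/800*512,352/600*384,.15))
print("tip",ray("scene",181,228,.005),ray("scene",112,288,.01))
E
```

```text
stand
[ 0.5619 -0.2373] 13.68
[[-0.4, 0.3], [0.1, -0.1], [0.3, -1.7], [0.1, -1.2], [-0.8, 0.2], [0.1, -0.3], [-0.5, 0.2]]
gauge
[0.5142 0.0409] -12.08
[[0.2, -0.1], [-0.0, 0.1], [-0.0, -0.3], [-0.0, 0.0]]
radio
[0.5303 0.1162] -11.02
[[-0.3, -1.9], [-0.8, -0.2], [-0.2, -0.2], [0.2, -0.2], [1.6, 1.8], [-1.5, -0.1]]
gauge in radio -0.0013963505449704552 -0.07705121348016368
can top [0.73872627 0.01660416 0.15      ] tape [ 0.38981598 -0.03718803  0.019     ] can s [0.74400049 0.0176965  0.15      ]
tip [ 0.62476748 -0.18964488  0.005     ] [ 0.78344589 -0.21332388  0.01      ]
```

```bash
python3 drive.py '-.486 -.321 0 -2.2 .085;-.486 -.321 0 -2.2 .085;-.486 -.321 0 -2.2 .085;-.486 -.321 0 -2.2 .085;-.486 -.321 0 -2.2 .085'
python3 drive.py '-.303 -.217 0 0 .06;-.303 -.217 0 0 .06;-.303 -.217 0 0 .06;-.303 -.217 0 0 .06;-.303 -.217 0 0 .06' | sed -n 2p; python3 - <<'E'
from h import *
o=bot.get_obs();y=np.radians(o["tcp_rot"][2]);d=np.array([.5274,.1025])-o["ee_pos"][:2];print(d@[np.cos(y),np.sin(y)],d@[np.sin(y),-np.cos(y)])
E
```

```text
ee_pos: [0.4166, 0.2235, 0.2563]
-0.13351358094775506 -0.09531914898857777
```

```bash
python3 drive.py '-.1335 -.095 0 0 .06;-.1335 -.095 0 0 .06;-.1335 -.095 0 0 .06;-.1335 -.095 0 0 .06;-.1335 -.095 0 0 .06' | sed -n 2,3p; python3 - <<'E'
from h import *
import cv2
i=imaging.camera_info("wrist");np.save("i1.npy",i,allow_pickle=True)
a=imaging.camera("wrist");cv2.imwrite("pics/w1.png",a);cv2.imwrite("pics/w1b.png",cv2.resize(a,(800,600),interpolation=cv2.INTER_CUBIC))
for P in [(42,-19,98),(-42,-19,98),(42,-9,98),(-42,-9,98)]: print(P,proj("wrist",W((.5303,.1162,np.radians(-12)),P),i)*800/512)
E
```

```text
ee_pos: [0.5297, 0.1002, 0.2548]
tcp_rot: [-179.9, -0.0, 167.7]
(42, -19, 98) [388.73714689 359.2582453 ]
(-42, -19, 98) [387.46264251 201.56865224]
(42, -9, 98) [407.23529237 359.18666814]
(-42, -9, 98) [407.46192464 201.46529873]
```

View pics/w1b.png

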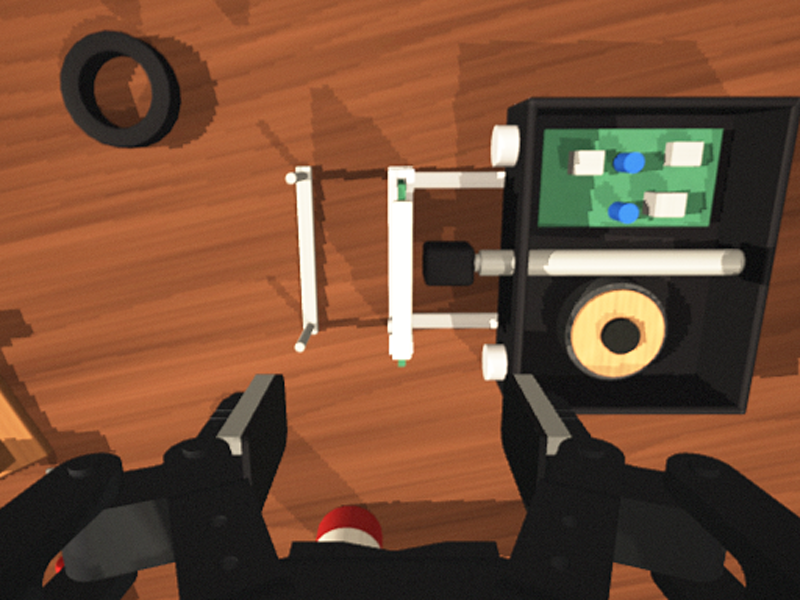

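The wrist view shows the rail at x≈389–411 (rows 200–357), the gauge bar at x≈304–311, and pin tops at (291,178) and (300,347). The black block spans (425–475, 243–285). Next I'll measure the edges numerically.

```bash
python3 - <<'E'
from h import *
import cv2
i=np.load("i1.npy",allow_pickle=True).item();a=cv2.imread("pics/w1.png").astype(int);m=a.min(2)
def edges(r0,r1,c0,c1,z,t):
    L=[];R=[]
    for r in range(r0,r1):
        k=np.where(m[r,c0:c1]>t)[0]
        if len(k)>3: L.append(ray("wrist",c0+k[0]-.5,r,z,i)[:2]);R.append(ray("wrist",c0+k[-1]+.5,r,z,i)[:2])
    for Q in(np.array(L),np.array(R)):
        b=np.polyfit(Q[:,0],Q[:,1],1);print("mid",Q[len(Q)//2].round(4),"ang",np.degrees(np.arctan(b[0])).round(2),"ends",Q[0].round(3),Q[-1].round(3),"y at x=.53",np.polyval(b,.53).round(4))
print("rail");edges(137,222,240,270,.098,160)
print("bar");edges(122,200,186,206,.006,120)
s=512/800
A=ray("wrist",300*s,347*s,.05,i);B=ray("wrist",291*s,178*s,.05,i);print("pins",A,B,(A+B)/2,np.degrees(np.arctan2(*(A-B)[1::-1])),np.linalg.norm(A-B))
for n,u,v in(("b l t",425,243),("b l b",425,284),("b r t",475,245),("b r b",475,283)):print(n,ray("wrist",u*s,v*s,.055,i))
E
```

```text
rail
mid [0.5244 0.0981] ang -12.3 ends [0.491 0.105] [0.56 0.09] y at x=.53 0.0968
mid [0.527 0.11 ] ang -10.17 ends [0.494 0.117] [0.562 0.103] y at x=.53 0.11
bar
mid [0.5119 0.0373] ang -12.24 ends [0.472 0.046] [0.553 0.027] y at x=.53 0.0329
mid [0.514  0.0467] ang -12.13 ends [0.474 0.056] [0.555 0.038] y at x=.53 0.0437
pins [0.56531942 0.03138865 0.05      ] [0.46359118 0.05302733 0.05      ] [0.5144553  0.04220799 0.05      ] -12.00844966797173 0.10400416951519297
b l t [0.5165827 0.1214968 0.055    ]
b l b [0.5408985  0.11658011 0.055     ]
b r t [0.52402193 0.15009889 0.055     ]
b r b [0.54668054 0.14608356 0.055     ]
```

```bash
cat > g.py <<'E'
import sys
from h import *
x,y,z,yaw=map(float,sys.argv[1:5]);o=bot.get_obs();t=np.radians(o["tcp_rot"][2]);d=np.array([x,y])-o["ee_pos"][:2]
print("pos",o["ee_pos"].round(4),"rot",o["tcp_rot"].round(2),"rows: %.4f %.4f %.4f turn %.2f"%(d@[np.cos(t),np.sin(t)],d@[np.sin(t),-np.cos(t)],o["ee_pos"][2]-z,o["tcp_rot"][2]-yaw),"F",o["wrist_force"].round(1),"grip",o["grasp_force"],o["opening"],"t",o["time"])
E
python3 g.py .5259 .1045 .097 168
```

```text
pos [0.528  0.1021 0.2551] rot [-1.7994e+02 -9.0000e-02  1.6775e+02] rows: 0.0026 0.0019 0.1581 turn -0.25 F [0.2 0.5 0.8] grip 0.0 0.05977861207318609 t 1.45
```

```bash
python3 drive.py '.002 .0017 .04 0 .05;.002 .0017 .08 0 .04;.002 .0017 .12 0 .04;.002 .0017 .15 0 .04;.002 .0017 .158 0 .04' 40; python3 drive.py '0 0 0 0 .04;0 0 0 0 0;0 0 0 0 0;0 0 0 0 0;0 0 0 0 0' 40;python3 g.py .5259 .1045 .097 168
```

```text
time: 1.87
ee_pos: [0.5218, 0.1071, 0.093]
tcp_rot: [-179.8, -0.4, 168.1]
wrist_force: [-0.2, 0.2, -0.2]
opening: 0.0399
grasp_force: 0.0
time: 2.28
ee_pos: [0.5261, 0.1068, 0.101]
tcp_rot: [180.0, 0.2, 168.0]
wrist_force: [-1.7, -2.4, 8.7]
opening: 0.0088
grasp_force: 39.1
pos [0.5261 0.1068 0.101 ] rot [179.95   0.21 167.99] rows: -0.0003 -0.0023 0.0040 turn -0.01 F [-1.7 -2.4  8.7] grip 39.126368165016174 0.008844596569785534 t 2.2833
```

```bash
python3 drive.py '0 0 0 0 0;0 0 0 0 0;0 0 0 0 0' >/dev/null;python3 g.py .5259 .1045 .097 168
```

```text
pos [0.5261 0.1068 0.101 ] rot [179.95   0.21 167.99] rows: -0.0003 -0.0022 0.0040 turn -0.01 F [-1.9 -1.8  8.1] grip 39.07298684120178 0.009290562430447864 t 2.5333
```

```bash
python3 drive.py '0 .001 -.01 0 0;0 .002 -.02 0 0;0 .002 -.035 0 0;0 .002 -.05 0 0;0 .002 -.07 0 0' 40;python3 g.py .5259 .1045 .097 168
```

```text
time: 2.95
ee_pos: [0.5253, 0.1089, 0.1696]
tcp_rot: [180.0, -0.0, 168.0]
wrist_force: [0.7, 0.6, -1.7]
opening: 0.0094
grasp_force: 39.7
pos [0.5253 0.1089 0.1696] rot [ 1.7998e+02 -1.0000e-02  1.6800e+02] rows: -0.0016 -0.0042 0.0726 turn 0.00 F [ 0.7  0.6 -1.7] grip 39.65916037559509 0.009358362742931673 t 2.95
```

```bash
python3 drive.py '-.007 -.035 -.02 -5 0;-.015 -.07 -.02 -10 0;-.022 -.105 -.02 -15 0;-.03 -.14 -.02 -20 0;-.037 -.175 -.02 -25.7 0' 40;python3 g.py .5619 -.2373 .19 -166.3; python3 - <<'E'
from h import *
S=(.5619,-.2373,np.radians(13.68))
for n in("side","scene"):
  for P in [(57,0,55),(-57,0,55),(57,-6,55),(57,6,55),(-57,-6,55),(-57,6,55)]: print(n,P,proj(n,W(S,P)).round(1))
print(bot.get_obs()["q"])
E
```

```text
time: 3.37
ee_pos: [0.5255, -0.0715, 0.1901]
tcp_rot: [-180.0, 0.1, -166.0]
wrist_force: [0.9, -0.1, -0.6]
opening: 0.0088
grasp_force: 39.7
pos [ 0.5255 -0.0715  0.1901] rot [-1.7997e+02  1.4000e-01 -1.6603e+02] rows: 0.0047 -0.1697 0.0001 turn 0.27 F [ 0.9 -0.1 -0.6] grip 39.71674203872681 0.008830316321070918 t 3.3667
side (57, 0, 55) [225.2 155.9]
side (-57, 0, 55) [272.  152.8]
side (57, -6, 55) [225.  154.3]
side (57, 6, 55) [225.5 157.5]
side (-57, -6, 55) [271.6 151.2]
side (-57, 6, 55) [272.4 154.4]
scene (57, 0, 55) [161.4 197.4]
scene (-57, 0, 55) [179.1 163.1]
scene (57, -6, 55) [157.8 197.2]
scene (57, 6, 55) [164.9 197.6]
scene (-57, -6, 55) [176. 163.]
scene (-57, 6, 55) [182.3 163.3]
[-7.75851774e+00  1.29724333e+00 -1.09089069e+00  8.74760201e+01
  2.46627903e-02 -2.17325421e+01]
```

```bash
python3 drive.py '.001 -.04 0 0 0;.002 -.08 0 0 0;.003 -.12 0 0 0;.0045 -.155 0 .2 0;.0047 -.1697 0 .2 0' 40 >/dev/null; python3 drive.py '0 0 0 0 0;0 0 0 0 0' >/dev/null;python3 g.py .5619 -.2373 .19 -166.3; python3 - <<'E'
from h import *
import cv2
i=imaging.camera_info("wrist");np.save("i2.npy",i,allow_pickle=True)
a=imaging.camera("wrist");b=imaging.camera("side");c=imaging.camera("scene");cv2.imwrite("pics/w2.png",a)
t=np.hstack([cv2.resize(b[100:200,190:310],None,fx=4,fy=4)[:,:400],cv2.resize(c[100:250,110:260],(400,400))])
T=np.zeros((600,800,3),np.uint8)
cv2.imwrite("pics/w2b.png",np.vstack([cv2.resize(a,(400,300)),np.zeros((100,400,3),np.uint8)]) if 0 else np.hstack([cv2.resize(a[:,60:452],(400,392)),cv2.resize(c[90:250,110:260],(368,392))]))
S=(.5619,-.2373,np.radians(13.68))
for P in [(57,6,55),(57,-6,55),(-57,6,55),(-57,-6,55),(70,35,10),(70,-35,10),(-70,35,10),(-70,-35,10)]: print(P,proj("wrist",W(S,P),i).round(1))
E
```

```text
pos [ 0.561  -0.2364  0.1889] rot [ 1.7998e+02  3.0000e-02 -1.6657e+02] rows: -0.0007 -0.0011 -0.0011 turn -0.27 F [0.8 0.7 0.1] grip 39.7425502538681 0.009074425124023622 t 3.95
(57, 6, 55) [258.7 262. ]
(57, -6, 55) [243.6 262.1]
(-57, 6, 55) [258.7 114.8]
(-57, -6, 55) [241.8 114.9]
(70, 35, 10) [289.  252.9]
(70, -35, 10) [213.7 253.3]
(-70, 35, 10) [292.9  96.4]
(-70, -35, 10) [207.9  96.8]
```

View pics/w2b.png

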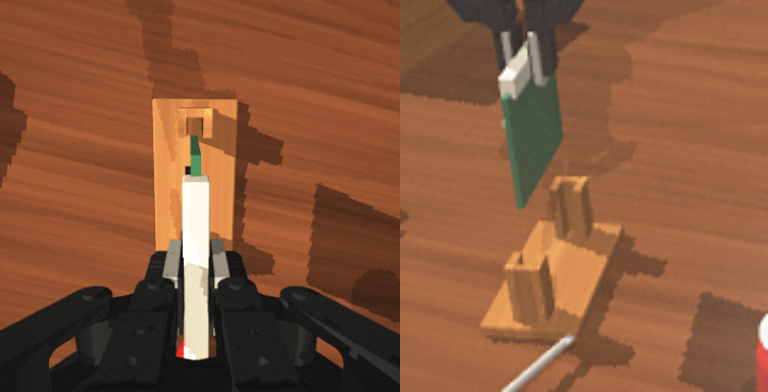

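```bash
python3 - <<'E'
from h import *
import cv2
i=np.load("i2.npy",allow_pickle=True).item()
p=(.561,-.2364,np.radians(13.43))
for P in [(-42,5,186),(-42,-5,186),(42,5,186),(42,-5,186),(-50,2,96),(-50,-2,96),(-50,2,172),(-50,-2,172)]: print(P,proj("wrist",W(p,P),i).round(1))
a=cv2.imread("pics/w2.png");cv2.imwrite("pics/w2c.png",cv2.resize(a[120:290,200:300],None,fx=4,fy=3.5,interpolation=cv2.INTER_CUBIC))
E
```

```text
(-42, 5, 186) [266.4 170.7]
(-42, -5, 186) [238.1 170.7]
(42, 5, 186) [264.3 368.7]
(42, -5, 186) [240.3 368.7]
(-50, 2, 96) [255.5 128.4]
(-50, -2, 96) [248.8 128.4]
(-50, 2, 172) [257.4 143.3]
(-50, -2, 172) [247.  143.3]
```

View pics/w2c.png

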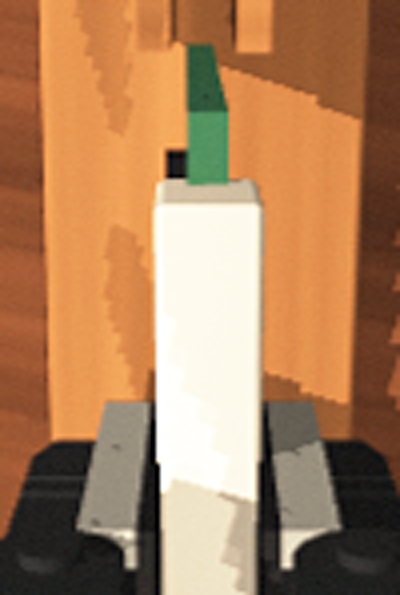

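The board hangs nearly straight over the slot, offset about 3 mm along it. The stand itself is within 1 mm of the fit. I'll correct that and lower.

```bash
python3 drive.py '.0023 .0004 0 -.27 0;.0023 .0004 .01 -.27 0;.0023 .0004 .025 -.27 0;.0023 .0004 .033 -.27 0;.0023 .0004 .033 -.27 0' 40 >/dev/null;python3 g.py .5619 -.2373 .103 -166.3; python3 drive.py '0 0 .015 0 0;0 0 .03 0 0;0 0 .042 0 0;0 0 .046 0 0;0 0 .046 0 0' 40 ;python3 g.py .5619 -.2373 .103 -166.3;python3 - <<'E'
from h import *
import cv2
b=imaging.camera("side");c=imaging.camera("scene")
cv2.imwrite("pics/p3.png",np.hstack([cv2.resize(b[100:200,195:295],(400,400)),cv2.resize(c[130:250,120:220],(400,400))]))
E
```

```text
pos [ 0.5575 -0.2354  0.1527] rot [ 1.7988e+02 -1.6000e-01 -1.6619e+02] rows: -0.0038 -0.0029 0.0497 turn 0.11 F [ 0.1 -1.  -0.8] grip 39.70330774784088 0.009243301309318299 t 4.5167
time: 4.93
ee_pos: [0.5579, -0.2359, 0.1082]
tcp_rot: [179.9, -0.1, -166.2]
wrist_force: [-1.4, -0.3, -0.5]
opening: 0.009
grasp_force: 39.7
pos [ 0.5579 -0.2359  0.1082] rot [ 1.7993e+02 -9.0000e-02 -1.6622e+02] rows: -0.0035 -0.0023 0.0052 turn 0.08 F [-1.4 -0.3 -0.5] grip 39.71008121967316 0.008997660322301294 t 4.9333
```

View pics/p3.png

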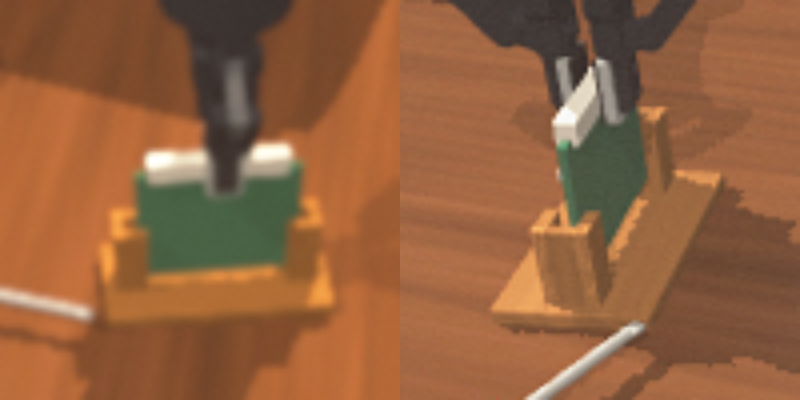

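Both views show the board inside both slot posts, just above the base. Lower it the last 5 mm and let go.

```bash
python3 drive.py '0 0 .003 0 0;0 0 .0055 0 0;0 0 .0055 0 0;0 0 .0055 0 0' 25 >/dev/null;python3 g.py .5619 -.2373 .103 -166.3; python3 drive.py '0 0 0 0 .015;0 0 0 0 .02;0 0 0 0 .03;0 0 0 0 .04;0 0 0 0 .045';python3 drive.py '0 0 0 0 .045;0 0 -.01 0 .045;0 0 -.03 0 .045;0 0 -.06 0 .045;0 0 -.1 0 .045'|sed -n 2p;python3 - <<'E'
from h import *
import cv2
i=imaging.camera_info("wrist");np.save("i3.npy",i,allow_pickle=True)
b=imaging.camera("side");c=imaging.camera("scene");a=imaging.camera("wrist");cv2.imwrite("pics/w4.png",a)
cv2.imwrite("pics/p4.png",np.hstack([cv2.resize(b[100:200,195:295],(260,400)),cv2.resize(c[130:250,120:220],(260,400)),cv2.resize(a[60:360,150:350],(270,400))]))
E
python3 g.py .5619 -.2373 .103 -166.3
```

```text
pos [ 0.5585 -0.2363  0.1039] rot [-180.      0.   -166.23] rows: -0.0031 -0.0018 0.0009 turn 0.07 F [ 0.7  0.2 -0.2] grip 39.709399938583374 0.009044709090477417 t 5.3667
time: 5.78
ee_pos: [0.5585, -0.2363, 0.1039]
tcp_rot: [-180.0, 0.0, -166.2]
wrist_force: [-0.2, -0.1, 0.6]
opening: 0.0448
grasp_force: 0.0
ee_pos: [0.5574, -0.2358, 0.2032]
pos [ 0.5598 -0.2368  0.2084] rot [-179.77    0.31 -166.22] rows: -0.0019 -0.0010 0.1054 turn 0.08 F [ 0.3  0.3 -1.5] grip 0.0 0.044665180848981044 t 6.35
```

View pics/p4.png

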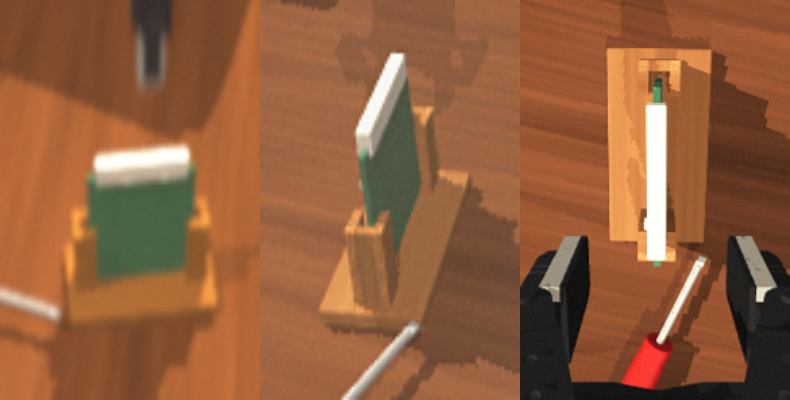

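The board is standing upright and centred in the slot, and both fingers are clear. Next is the aerial block.

```bash
python3 - <<'E'
from h import *
i=np.load("i3.npy",allow_pickle=True).item()
A=ray("wrist",250.7,138,.1,i);B=ray("wrist",250.7,256.5,.1,i);print(A,B,(A+B)/2,np.linalg.norm(A-B))
E
python3 g.py .532 .1335 .208 -102
```

```text
[ 0.51527991 -0.24685564  0.1       ] [ 0.5944992  -0.22756004  0.1       ] [ 0.55488956 -0.23720784  0.1       ] 0.08153536293989641
pos [ 0.5598 -0.2368  0.2084] rot [-179.77    0.31 -166.22] rows: -0.0612 0.3662 0.0004 turn -64.22 F [ 0.3  0.3 -1.5] grip 0.0 0.044665180848981044 t 6.35
```

```bash
python3 drive.py '-.007 .041 0 -7.1 .045;-.014 .082 0 -14.2 .045;-.02 .122 0 -21.4 .045;-.027 .163 0 -28.5 .045;-.034 .203 0 -35.7 .045'|sed -n 2,3p;python3 g.py .532 .1335 .2 -102
```

```text
ee_pos: [0.5424, -0.0293, 0.2035]
tcp_rot: [180.0, -0.0, -130.2]
pos [ 0.5424 -0.0293  0.2035] rot [ 1.7997e+02 -2.0000e-02 -1.3025e+02] rows: -0.1176 0.1131 0.0035 turn -28.25 F [ 0.6  0.5 -0.6] grip 0.0 0.045077158486648915 t 6.7667
```

```bash
python3 drive.py '-.028 .028 0 -7 .045;-.056 .056 0 -14 .045;-.085 .085 0 -21 .045;-.11 .106 0 -28 .045;-.1176 .1131 0 -28.3 .045'>/dev/null; python3 drive.py '0 0 .02 0 .045;0 0 .02 0 .045;0 0 .02 0 .045;0 0 .02 0 .045'>/dev/null;python3 g.py .532 .1335 .1 -102; python3 - <<'E'
from h import *
import cv2
i=imaging.camera_info("wrist");a=imaging.camera("wrist");cv2.imwrite("pics/w5.png",a);np.save("i5.npy",i,allow_pickle=True)
# dark block segmentation near the predicted top face
R=(.530,.1190,np.radians(-12))
for P in [(12,0,55),(-12,0,55),(12,30,55),(-12,30,55)]: print(P,proj("wrist",W((.5287,.119,np.radians(-12)),P),i).round(1))
c=proj("wrist",W((.5287,.119,np.radians(-12)),(0,15,55)),i);m=(a.max(2)<60).astype(np.uint8);n,l,s,ce=cv2.connectedComponentsWithStats(m);k=l[int(c[1]),int(c[0])];print(c,k,s[k],ce[k])
g=a.max(2);u,v=map(int,c)
for r in range(v-40,v+41,8): print(r,[int(x) for x in g[r,u-44:u+45:4]])
E
```

```text
pos [0.5337 0.1312 0.1841] rot [ 1.7998e+02 -1.0000e-02 -1.0235e+02] rows: -0.0019 0.0022 0.0841 turn -0.35 F [0.5 0.3 0.3] grip 0.0 0.04498548736270187 t 7.5167
(12, 0, 55) [238.9 176.9]
(-12, 0, 55) [271.9 176.7]
(12, 30, 55) [239.6 216. ]
(-12, 30, 55) [271.5 215.8]
[255.45496964 196.66303452] 1 [ 236  169   32   45 1342] [251.94187779 191.62146051]
156 [255, 255, 255, 255, 255, 255, 255, 255, 255, 255, 255, 254, 254, 255, 255, 255, 255, 255, 255, 255, 255, 255, 255]
164 [90, 96, 90, 98, 100, 102, 115, 108, 102, 103, 104, 105, 97, 82, 76, 82, 76, 81, 82, 77, 82, 81, 80]
172 [141, 143, 144, 150, 151, 163, 181, 28, 33, 33, 32, 35, 30, 27, 132, 134, 144, 141, 146, 136, 141, 164, 175]
180 [162, 137, 145, 144, 156, 161, 135, 47, 49, 46, 49, 48, 44, 47, 20, 153, 142, 137, 145, 142, 137, 171, 165]
188 [141, 140, 130, 130, 152, 130, 144, 43, 49, 50, 49, 45, 44, 45, 22, 146, 138, 141, 141, 143, 137, 172, 147]
196 [134, 144, 116, 120, 122, 128, 136, 47, 47, 48, 47, 42, 43, 43, 22, 145, 137, 142, 136, 144, 143, 140, 138]
204 [133, 143, 115, 115, 120, 124, 133, 42, 46, 45, 50, 45, 46, 47, 25, 147, 140, 137, 139, 139, 143, 143, 148]
212 [127, 126, 142, 115, 118, 119, 129, 31, 36, 34, 35, 33, 38, 35, 112, 143, 143, 136, 144, 136, 144, 142, 147]
220 [129, 133, 135, 118, 113, 121, 120, 128, 148, 232, 192, 173, 147, 79, 144, 140, 142, 140, 141, 138, 143, 141, 138]
228 [34, 30, 30, 32, 33, 31, 32, 27, 194, 242, 248, 240, 217, 13, 31, 30, 31, 33, 32, 30, 32, 34, 36]
236 [30, 33, 31, 33, 31, 33, 29, 33, 142, 201, 228, 226, 208, 28, 31, 30, 31, 36, 31, 29, 32, 29, 27]
```

```bash
python3 drive.py '-.0005 0 .04 -.3 .045;-.0005 0 .08 -.3 .045;-.0005 0 .11 -.3 .045;-.0005 0 .13 -.3 .045;-.0005 0 .136 -.3 .045'>/dev/null;python3 g.py .5329 .1319 .048 -102; python3 drive.py '0 0 0 0 .04;0 0 0 0 0;0 0 0 0 0;0 0 0 0 0;0 0 0 0 0' 60;python3 g.py .5329 .1319 .048 -102
```

```text
pos [0.5324 0.1312 0.0448] rot [ 1.7977e+02 -1.1000e-01 -1.0205e+02] rows: -0.0007 -0.0004 -0.0032 turn -0.05 F [-0.6  0.7 -0.4] grip 0.0 0.04523756040027368 t 7.9833
time: 8.4
ee_pos: [0.534, 0.1325, 0.05]
tcp_rot: [-180.0, 0.0, -102.0]
wrist_force: [-6.3, -0.6, 2.0]
opening: 0.023
grasp_force: 60.1
pos [0.534  0.1325 0.05  ] rot [-1.7996e+02  5.0000e-02 -1.0197e+02] rows: 0.0008 0.0010 0.0020 turn 0.03 F [-6.3 -0.6  2. ] grip 60.06877541542053 0.022966309587979034 t 8.4
```

```bash
python3 drive.py '.01 .0005 0 0 0;.025 .001 0 0 0;.04 .001 0 0 0;.055 .001 0 0 0;.07 .001 0 0 0' 60 >/dev/null; python3 drive.py '0 0 0 0 0;0 0 0 0 0;0 0 0 0 0' 60;python3 g.py .534 .1325 .05 -102; python3 - <<'E'
from h import *
import cv2
i=imaging.camera_info("wrist");a=imaging.camera("wrist");cv2.imwrite("pics/w6.png",a);np.save("i6.npy",i,allow_pickle=True)
for n in("side","scene"): cv2.imwrite(f"pics/{n}6.png",imaging.camera(n))
G=(.5145,.042,np.radians(-12))
for P in [(52,0,50),(-52,0,50),(12,5,55),(-12,5,55),(58,5,6),(58,-5,6),(-58,5,6)]: print(P,proj("wrist",W(G,P),i).round(1))
i5=np.load("i5.npy",allow_pickle=True).item()
for P in [(52,0,50),(-52,0,50)]: print("w5",proj("wrist",W(G,P),i5).round(1))
E
```

```text
time: 9.07
ee_pos: [0.5195, 0.0652, 0.05]
tcp_rot: [-179.9, 0.2, -102.0]
wrist_force: [-1.5, 7.2, 1.9]
opening: 0.0231
grasp_force: 60.2
pos [0.5195 0.0652 0.05  ] rot [-1.7986e+02  1.6000e-01 -1.0197e+02] rows: -0.0689 -0.0002 -0.0000 turn 0.03 F [-1.5  7.2  1.9] grip 60.239498019218445 0.02314577823501196 t 9.0667
(52, 0, 50) [108.9 223.3]
(-52, 0, 50) [398.2 223.4]
(12, 5, 55) [219.1 241.7]
(-12, 5, 55) [287.8 241.8]
(58, 5, 6) [133.9 201.9]
(58, -5, 6) [132.  181.9]
(-58, 5, 6) [372.5 202. ]
w5 [175.6  63.7]
w5 [327.8  62.6]
```

```bash
python3 - <<'E'
from h import *
import cv2
a=cv2.imread("pics/w6.png").astype(int);g=a.max(2);s=a.max(2)-a.min(2)
for u in(230,245,260,275): print(u,"rows200-",[int(x) for x in g[200:266:2,u]])
for c in(109,398):
    print("pin sat",c,"cols",list(range(c-24,c+25,3)))
    for r in range(192,246,3): print(r,[int(x) for x in s[r,c-24:c+25:3]])
E
```

```text
230 rows200- [199, 100, 100, 100, 97, 164, 163, 163, 163, 162, 162, 162, 163, 60, 32, 29, 33, 33, 28, 31, 32, 33, 35, 30, 33, 39, 53, 54, 48, 43, 36, 37, 38]
245 rows200- [158, 96, 102, 102, 103, 100, 154, 169, 169, 166, 169, 167, 173, 49, 32, 33, 35, 33, 33, 37, 33, 32, 32, 29, 31, 42, 51, 57, 47, 39, 39, 39, 37]
260 rows200- [160, 75, 77, 80, 86, 138, 134, 137, 135, 135, 133, 135, 153, 50, 31, 32, 35, 29, 32, 28, 30, 35, 33, 34, 36, 39, 54, 55, 52, 42, 38, 36, 38]
275 rows200- [163, 74, 76, 75, 77, 72, 129, 137, 135, 138, 138, 136, 140, 81, 29, 31, 30, 30, 33, 30, 31, 35, 33, 32, 31, 40, 50, 54, 46, 45, 38, 37, 36]
pin sat 109 cols [85, 88, 91, 94, 97, 100, 103, 106, 109, 112, 115, 118, 121, 124, 127, 130, 133]
192 [116, 117, 123, 116, 121, 122, 121, 124, 124, 114, 110, 109, 115, 115, 114, 117, 43]
195 [113, 119, 119, 120, 118, 120, 123, 121, 125, 117, 110, 111, 113, 114, 119, 32, 34]
198 [112, 115, 120, 121, 119, 121, 120, 121, 126, 121, 112, 107, 115, 92, 32, 36, 33]
201 [109, 115, 120, 121, 119, 118, 120, 121, 123, 122, 115, 113, 51, 35, 34, 32, 30]
204 [104, 113, 117, 120, 120,
[... 2082 characters left out ...]
, 112, 112, 107]
222 [108, 106, 103, 89, 11, 37, 31, 30, 31, 32, 29, 99, 100, 105, 112, 112, 105]
225 [112, 106, 102, 107, 100, 35, 31, 30, 31, 28, 60, 99, 100, 106, 109, 113, 106]
228 [110, 107, 105, 107, 106, 103, 28, 32, 33, 34, 105, 97, 103, 105, 110, 113, 108]
231 [109, 107, 101, 105, 107, 110, 114, 93, 99, 105, 105, 94, 97, 102, 111, 110, 107]
234 [104, 109, 100, 105, 107, 108, 111, 112, 108, 105, 106, 96, 96, 104, 105, 112, 108]
237 [106, 111, 105, 104, 106, 109, 112, 111, 109, 105, 105, 95, 99, 102, 107, 113, 106]
240 [108, 109, 102, 104, 106, 106, 113, 111, 111, 106, 107, 96, 95, 102, 106, 111, 109]
243 [106, 109, 103, 104, 106, 105, 109, 111, 101, 88, 107, 100, 97, 103, 95, 98, 91]
```

```bash
python3 - <<'E'
from h import *
i=np.load("i6.npy",allow_pickle=True).item()
G=(.5145,.042,np.radians(-12));c,s=np.cos(G[2]),np.sin(G[2])
def loc(u,v,z):
    d=ray("wrist",u,v,z,i)[:2]-np.array(G[:2]);return (1000*np.array([c*d[0]+s*d[1],-s*d[0]+c*d[1]])).round(1)
print("pins",loc(107.5,222.5,.05),loc(396.5,222.7,.05))
for v in(225,226,227):print("low",v,loc(252,v,.025))
for v in(249,250,252,254,256):print("top",v,loc(252,v,.055))
E
```

```text
pins [52.5 -0.3] [-51.4  -0.3]
low 225 [0.5 9.9]
low 226 [ 0.5 10.3]
low 227 [ 0.5 10.8]
top 249 [0.5 7.7]
top 250 [0.5 8.1]
top 252 [0.5 8.9]
top 254 [0.5 9.7]
top 256 [ 0.5 10.4]
```

```bash
python3 drive.py '.004 0 0 0 0;.008 0 0 0 0;.0092 0 0 0 0;.0092 0 0 0 0;.0092 0 0 0 0' 60 >/dev/null; python3 drive.py '0 0 0 0 0;0 0 0 0 0;0 0 0 0 0' 60;python3 g.py .534 .1325 .05 -102; python3 - <<'E'
from h import *
import cv2
i=imaging.camera_info("wrist");a=imaging.camera("wrist").astype(int);g=a.max(2);sa=g-a.min(2)
for u in(230,245,260,275): print(u,"rows200-",[int(x) for x in g[200:266:2,u]])
G=(.5145,.042,np.radians(-12));c,s=np.cos(G[2]),np.sin(G[2])
def loc(u,v,z):
    d=ray("wrist",u,v,z,i)[:2]-np.array(G[:2]);return (1000*np.array([c*d[0]+s*d[1],-s*d[0]+c*d[1]])).round(1)
for x in(52,-52):
    p=proj("wrist",W(G,(x,0,50)),i);print("pred pin",p.round(1));q=int(p[0])
    col=[int(v) for v in sa[int(p[1])-16:int(p[1])+17:2,q]];print(int(p[1])-16,col)
for v in(224,226,228):print("low",v,loc(252,v,.027))
for v in(248,250,252):print("top",v,loc(252,v,.053))
# board in stand still there: green pixels in side picture
b=imaging.camera("side");o=cv2.imread("pics/side6.png");print("stand diff",np.abs(b[100:200,195:295].astype(int)-o[100:200,195:295]).mean())
E
```

```text
time: 9.88
ee_pos: [0.5177, 0.0567, 0.05]
tcp_rot: [-179.9, 0.2, -101.9]
wrist_force: [-1.2, 7.3, 1.5]
opening: 0.0232
grasp_force: 60.3
pos [0.5177 0.0567 0.05  ] rot [-1.7986e+02  1.6000e-01 -1.0192e+02] rows: -0.0776 -0.0003 -0.0000 turn 0.08 F [-1.2  7.3  1.5] grip 60.252798199653625 0.02319840906805376 t 9.8833
230 rows200- [252, 251, 248, 249, 250, 251, 250, 249, 253, 95, 102, 102, 100, 62, 30, 29, 30, 31, 30, 34, 34, 35, 29, 28, 33, 39, 51, 54, 49, 42, 40, 37, 37]
245 rows200- [245, 240, 231, 231, 233, 235, 232, 230, 231, 97, 101, 101, 105, 36, 32, 31, 33, 30, 32, 33, 35, 34, 33, 35, 31, 42, 53, 55, 49, 43, 40, 41, 36]
260 rows200- [245, 239, 233, 230, 233, 235, 232, 230, 233, 80, 79, 79, 94, 51, 30, 30, 33, 31, 32, 33, 29, 33, 36, 33, 33, 44, 51, 58, 51, 46, 36, 38, 37]
275 rows200- [246, 240, 231, 233, 235, 235, 232, 229, 237, 77, 78, 78, 75, 51, 31, 30, 35, 30, 32, 31, 30, 30, 30, 31, 34, 40, 51, 57, 50, 41, 41, 36, 40]
pred pin [111.5 245.6]
229 [120, 111, 32, 35, 17, 14, 14, 15, 13, 14, 15, 10, 121, 119, 119, 120, 120]
pred pin [395.5 246. ]
229 [110, 109, 111, 54, 33, 30, 32, 32, 31, 32, 34, 27, 96, 111, 114, 111, 115]
low 224 [ 0.5 -0. ]
low 226 [0.5 0.9]
low 228 [0.5 1.8]
top 248 [ 0.5 -0.5]
top 250 [0.5 0.3]
top 252 [0.5 1.1]
stand diff 11.4334
```

```bash
python3 - <<'E'
from h import *
import cv2
def gr(a): 
    a=a.astype(int);m=(a[...,1]>a[...,2]+15)&(a[...,1]>a[...,0]+5);ys,xs=np.where(m[130:250,120:220]);return len(xs),(xs.mean()+120).round(1) if len(xs) else 0,(ys.mean()+130).round(1) if len(xs) else 0
print(gr(cv2.imread("pics/scene6.png")),gr(imaging.camera("scene")))
S=(.5595,-.237,np.radians(13.7))
print([proj("scene",W(S,P)).round(0).tolist() for P in[(0,0,60),(42,0,98),(-42,0,98)]])
E
```

```text
(42, np.float64(161.4), np.float64(185.2)) (42, np.float64(161.7), np.float64(185.3))
[[171.0, 176.0], [161.0, 170.0], [175.0, 146.0]]
```

```bash
python3 -c "
from workcell import bot, imaging, ticket
print(ticket.job_done())"
```

```text
the job is handed in; nothing more can be done
None
```

The job is handed in: the board was standing let go in the stand slot, and the gripper was holding the aerial block about 1 mm from the gauge pins' plane. I measured both from the camera images and did not see the judge's verdict. No move went near the can, tape or screwdriver, but I did not re-measure where they ended up.

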